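# Open the blue bench outlet to its stop and back it off a quarter turn

## Task

Open the bench gas outlet with the blue handwheel: crank it anticlockwise (seen from above) by its black grip, more than one full turn, until you feel it come up against its stop, then back it off a quarter turn clockwise so that it cannot seize. Let go of it there, and leave the outlet with the yellow handwheel as it is.

Things in the scene. Friction and masses are not known exactly. Their poses are not given: they have to be found in the camera images.
- blue_crank (a point): Where to hold the black crank grip of the blue handwheel: an upright round sleeve, 16 mm across, 44 mm high, 36 mm from the wheel's axis. Point on the sleeve's axis, 17 mm below its top, 34 mm above the rim's middle, 120 mm above the worktop. The sleeve spins freely on its pin, so the hand need not turn as it carries it round. Beside it only a hub nut stands 3 mm above the 10 mm thick rim.
- blue_hub (a point): The centre of the blue handwheel (82 mm across), on its upright axis, at the height of the rim's middle, 86 mm above the worktop. The wheel tops a white bench outlet, fixed to the worktop, with a brass hose tail at its side. The crank grip circles this point at a radius of 36 mm.
- blue_wheel (a joint): How far the blue wheel is open, rad: grows anticlockwise seen from above; 0 is shut, 12.57 (two turns) is the fixed stop at fully open. It starts between 2.5 and 5.6, so 1.1 to 1.6 turns remain. It turns with light friction (about 2 N at the crank grip), stays where it is left, and is hard against the stop. At the stop the crank grip stands opposite the hose tail, on the far side.
- yellow_crank (a point): The same point on the black crank grip of the other outlet, which is alike but for its yellow handwheel: 120 mm above the worktop, 36 mm from its wheel's axis. Not to be turned.

How it is judged:
By the outcome, as a careful person would: the job done as asked, in the order asked, and still so for the second after the job is handed in, with the robot touching nothing.
It also fails if it takes over 51 s, if anything falls off the work surface, if the arm or the gripper's body presses on something with over 40 N, if the wrist force passes 120 N, or if a joint passes its speed limit or range.

## Robot

A 7-joint arm with a two-finger parallel gripper is mounted at the origin on a cart in front of the work surface, level with it; the furniture and walls round the work are solid. World frame = base frame: x ahead of the robot, y to its left, z up, the work surface at z = 0. Lengths are in m, angles in rad, forces in N, time in s.
With the tool pointing down it reaches from about 0.425 to 0.925 m from the base axis. Payload 6.8 kg.
Tool frame: the origin (TCP) lies between the finger pads; the fingertips stand finger_overhang ahead of it and the grasp point (between the pads) lies 6 mm ahead of it (finger_overhang is the distance from the TCP to the fingertips, in m); z points along the fingers, y is the line along which they close (so a half turn about z gives the same grasp; the last joint's range is limited). The gripper opens to 85 mm and grips with 20 to 120 N. Pads are 22 mm wide; open, the fingers measure 114 mm over their backs; the gripper's body (76 mm by 85 mm) begins 54 mm behind the grasp point. The pads swing forward as they close: fully open they stand 13 mm farther back than shut.
Start: joints at [1.05, 0.477, 0.022, 1.555, -0.011, 1.109, -0.083], TCP at [0.271, -0.618, 0.256] pointing down, gripper open.
Joint ranges: [-2.96, 2.96], [-0.34, 2.1], [-1.41, 1.46], [0.24, 2.44], [-1.37, 4.51], [0.17, 1.92], [-2.96, 2.96]. Speed limits (rad/s): [2.39, 2.39, 3.14, 3.14, 3.14, 3.14, 3.14].

## Interface

Orientations are given as a unit quaternion [w, x, y, z].
In Python, from station import * gives the robot as it stands.
- The arm moves only by the tool drive_tool, never from a script. Its argument "increments" is a list of rows, each an object of numbers: "claw": the finger opening in m, from 0 to 0.0854; "dx", "dy", "dz": the shift along the tool's x, y, z in m; "wx", "wy", "wz": the turn, a rotation vector about the tool's x, y, z in degrees. A call has 1 to 20 rows; each row shifts and turns the commanded pose from where the row before left it, along the tool's axes as they then stand; what a row does not reach is not made up. A row lasts 1/8 s, in which the tool goes at most 62.5 mm and 10.7 degrees, less where a joint would pass 70% of its speed; a pose out of reach is approached as far as the arm can. A call with a gripper value outside its range is refused whole. The fingers move at their own pace and stop on an object; "newtons" is the grip in N (left out, the last holds). Time passes only in rows, so rows that do not move let the fingers close. It gives the time, the measured TCP pose, the force, the opening and the grip force at its end, in the units of the state.
- get_obs(): the state, without advancing time (a new reading comes with each control period).
- read_camera(name): name is "scene" or "side" or "wrist"; returns (picture, depth): 384x512x3 uint8, red, green, blue; 384x512 float32, m along the optical axis (not along the pixel's ray), 0 where there is no reading.
- calibration(name): a dict with "intrinsics" (3x3 intrinsics, pixels), "R" (3x3) and "t" (3): a world point X has camera coordinates R X + t; the wrist camera has in their place "mount" (4x4, takes a point from camera to tool coordinates, whose origin is the TCP and whose axes are the flange's). Camera axes: x right, y down, z forward; pixel columns grow to the right and rows downward; lengths in m; the calibration is good to about 2 mm. A picture is of the moment at which its call begins: read the wrist's pose just before it. calibration takes no time and is no camera call.
- hand_in(): hands the job in; it is judged then, once.
The state is a dict: "t": time; "q": joint angles; "joint_vel": joint speeds; "joint_torque": joint torques, N m; "eef_pos": TCP position; "tool_rot": TCP orientation; "contact_force": force on the tool from outside, world axes, zero at the start; "torque": the same for the moment, N m; "gripper_width": opening from 0.0 (shut) to 1.0 (fully open); "grasp_force": force on a finger pad.
Only numpy, scipy, OpenCV 4.12 (cv2) and the standard library are available. Lean on these libraries where they do the work, as an engineer would, in place of code of your own. Each camera call takes 0.05 s, during which the arm holds its last target. There are 200 camera calls.

## Working session

There is one attempt and no reset: what is moved stays moved. The work goes in short steps, Python scripts to look and compute and a tool call to move; the robot and the scene stay as the last step left them, time stands still between calls to the robot, and variables do not carry over. Pictures are saved under pics/ and viewed, at most 10 in all, crops included, and the job is handed in when it is done.

Besides the shell and the picture viewer there is one more tool, called after ">>>" as name([rows], argument=value, ...), one row to a line, values as JSON. drive_tool: Moves the arm, as the interface text tells. Its arguments: {"type":"object","properties":{"increments":{"type":"array","items":{"type":"object","properties":{"claw":{"type":"number"},"dx":{"type":"number"},"dy":{"type":"number"},"dz":{"type":"number"},"wx":{"type":"number"},"wy":{"type":"number"},"wz":{"type":"number"}}}},"newtons":{"type":"number"}},"required":["increments"]}

```bash
mkdir -p pics; ls
python3 - <<'E'
from station import *
import cv2,numpy as np
o=get_obs();print({k:np.round(v,3) for k,v in o.items()})
ims=[]
for n in("scene","side"):
    p,d=read_camera(n);np.savez('pics/'+n,p=p,d=d);ims.append(p[:,:,::-1]);c=calibration(n);print(n,c)
print(calibration("wrist"))
cv2.imwrite('pics/a.png',cv2.resize(np.vstack(ims),None,fx=.78,fy=.78))
cv2.imwrite('pics/a.png',np.vstack(ims)[:, :] if 0 else cv2.resize(np.hstack(ims),(800,300)))
E
```

```text
pics
{'t': np.float64(0.0), 'q': array([ 1.05 ,  0.478,  0.022,  1.556, -0.012,  1.109, -0.083]), 'joint_vel': array([-0.001, -0.001,  0.   , -0.001,  0.   , -0.   , -0.   ]), 'joint_torque': array([-1.0000e-03, -5.9646e+01,  1.6080e+00, -2.8120e+01,  1.2000e-02,
        9.0000e-03, -0.0000e+00]), 'eef_pos': array([ 0.271, -0.618,  0.255]), 'tool_rot': array([-0.001,  0.979,  0.205, -0.   ]), 'contact_force': array([ 0.169,  0.793, -0.189]), 'torque': array([ 0.002, -0.013, -0.001]), 'grasp_force': np.float64(0.0), 'gripper_width': np.float64(0.998)}
scene {'intrinsics': array([[413.92060391,   0.        , 250.91405811],
       [  0.        , 413.92060391, 191.82370166],
       [  0.        ,   0.        ,   1.        ]]), 'R': array([[-0.37331312, -0.92742156,  0.02294708],
       [-0.51397356,  0.18617003, -0.83736008],
       [ 0.77231373, -0.32439169, -0.54616987]]), 't': array([0.21059167, 0.38252915, 0.50290763])}
side {'intrinsics': array([[391.29897712,   0.        , 254.90066523],
       [  0.        , 391.29897712, 190.47530195],
       [  0.        ,   0.        ,   1.        ]]), 'R': array([[-0.99584542, -0.09090586,  0.00529372],
       [-0.05092344,  0.50777091, -0.85998576],
       [ 0.07548975, -0.85668245, -0.51029058]]), 't': array([0.54611746, 0.14994055, 0.87338383])}
{'intrinsics': array([[281.19344005,   0.        , 246.63486321],
       [  0.        , 281.19344005, 194.19184284],
       [  0.        ,   0.        ,   1.        ]]), 'mount': array([[ 5.82712143e-04, -9.65804305e-01, -2.59271490e-01,
         6.55686772e-02],
       [ 9.99998961e-01,  9.04628494e-04, -1.12230834e-03,
         7.44465246e-04],
       [ 1.31847461e-03, -2.59270566e-01,  9.65803828e-01,
        -1.17898455e-01],
       [ 0.00000000e+00,  0.00000000e+00,  0.00000000e+00,
         1.00000000e+00]])}
```

View pics/a.png

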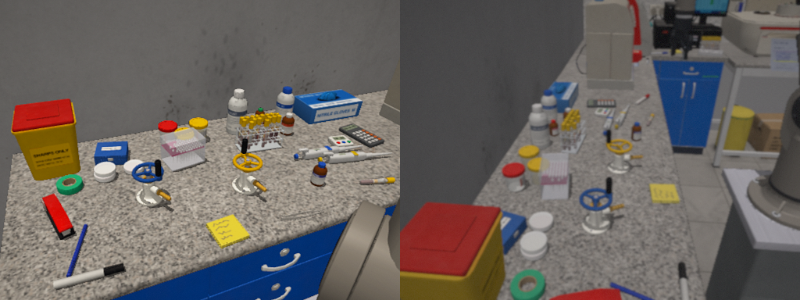

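```bash
cat > h.py <<'E'
import numpy as np,cv2
from station import *
def ray(n,uv,z):
    c=calibration(n);R,t=np.array(c['R']),np.array(c['t']);C=-R.T@t
    d=R.T@np.linalg.inv(c['intrinsics'])@np.array([uv[0],uv[1],1.])
    return C+d*(z-C[2])/d[2]
def cloud(n,p,d):
    c=calibration(n);K=c['intrinsics'];v,u=np.mgrid[:384,:512]
    X=np.stack([(u-K[0,2])/K[0,0]*d,(v-K[1,2])/K[1,1]*d,d],-1)
    return (X-np.array(c['t']))@np.array(c['R'])
E
python3 - <<'E'
from h import *
for n in("scene","side"):
    f=np.load(f'pics/{n}.npz');p,d=f['p'],f['d'];W=cloud(n,p,d)
    h=cv2.cvtColor(p,cv2.COLOR_RGB2HSV)
    for nm,lo,hi in(("blue",95,130),("yellow",20,35)):
        m=cv2.inRange(h,(lo,120,60),(hi,255,255))
        k,l,s,c=cv2.connectedComponentsWithStats(m)
        for i in range(1,k):
            if s[i,4]>60:
                w=W[(l==i)&(d>0)]
                print(n,nm,s[i],c[i].round(1),ray(n,c[i],.091).round(3),np.median(w,0).round(3) if len(w) else'')
E
```

```text
scene blue [362 110  12  10 100] [367.6 114.8] [ 0.878 -0.519  0.091] [ 0.797 -0.453  0.132]
scene blue [ 354  115  110   44 1778] [407.6 133.1] [ 0.726 -0.55   0.091] [ 0.785 -0.587  0.068]
scene blue [121 181  43  30 953] [143.  195.5] [0.659 0.215 0.091] [0.743 0.203 0.036]
scene blue [407 207  10   8  65] [411.6 210.5] [ 0.411 -0.299  0.091] [ 0.434 -0.325  0.07 ]
scene blue [169 208  41  26 482] [187.4 221.6] [0.535 0.149 0.091] [0.537 0.148 0.09 ]
scene blue [492 262  15  15 119] [499.  269.1] [ 0.215 -0.326  0.091] [ 0.322 -0.524 -0.07 ]
scene blue [  142   283   303   101 12400] [326.2 349.9] [0.181 0.043 0.091] [ 0.322 -0.09  -0.132]
scene blue [ 85 287  27  68 347] [ 98.1 321.4] [0.345 0.334 0.091] [0.418 0.342 0.01 ]
scene yellow [  14  131   89  100 4509] [ 64.6 192.5] [0.727 0.371 0.091] [0.715 0.37  0.1  ]
scene yellow [306 144  54  21 712] [332.7 152.8] [ 0.693 -0.279  0.091] [ 0.67  -0.264  0.107]
scene yellow [242 150  24  16 307] [253.8 157.4] [ 0.738 -0.076  0.091] [ 0.775 -0.092  0.07 ]
scene yellow [298 195  38  26 540] [316.9 207.7] [ 0.489 -0.117  0.091] [ 0.48
[... 700 characters left out ...]
3.7] [0.46  0.391 0.091] [0.455 0.334 0.009]
side yellow [386  46  24   6 132] [398.   48.3] [-0.178 -1.916  0.091] [-0.163 -1.84   0.104]
side yellow [ 415  135   39   57 1445] [434.1 163.9] [ 0.082 -0.276  0.091] [-0.519 -1.764 -0.627]
side yellow [206 140  25  27 434] [218.5 153.7] [ 0.679 -0.28   0.091] [ 0.673 -0.252  0.108]
side yellow [264 178  33  20 339] [279.8 187. ] [ 0.498 -0.108  0.091] [ 0.497 -0.115  0.089]
side yellow [152 186  29  34 609] [167.7 200.7] [ 0.752 -0.019  0.091] [ 0.763 -0.065  0.069]
side yellow [320 236  37  24 748] [337.4 247.1] [0.378 0.113 0.091] [0.36  0.011 0.01 ]
side yellow [   0  284  134  100 5681] [ 77.2 356.8] [0.763 0.393 0.091] [0.719 0.44  0.127]
```

The left view shows the blue wheel near (148,172) with its black grip above it, and a brass tail toward lower right. The yellow wheel is at about (247,160), and the right view agrees. Next I measure the grip and the tail.

```bash
python3 - <<'E'
from h import *
print([k for k in globals() if 'over' in k.lower()])
import station;print([k for k in dir(station) if not k.startswith('_')])
for n in("scene","side"):
    f=np.load(f'pics/{n}.npz');p,d=f['p'],f['d'];W=cloud(n,p,d)
    h=cv2.cvtColor(p,cv2.COLOR_RGB2HSV)
    for nm,c in(("blue",(.54,.15)),("yel",(.493,-.113))):
        r=np.hypot(W[...,0]-c[0],W[...,1]-c[1])
        m=(h[...,2]<70)&(r<.07)&(W[...,2]>.095)&(W[...,2]<.17)&(d>0)
        print(n,nm,'black',m.sum(),W[m].mean(0).round(3),W[m].min(0).round(3),W[m].max(0).round(3))
        rows,cols=np.nonzero(m);print('  px',cols.min(),cols.max(),rows.min(),rows.max(),'top ray z.137',ray(n,(cols[rows<=rows.min()+3].mean(),rows.min()+2),.137).round(3),'mid ray .12', ray(n,(cols.mean(),rows.mean()),.118).round(3))
        t=cv2.inRange(h,(10,90,60),(28,255,255))>0
        m=t&(r>.02)&(r<.1)&(W[...,2]>.015)&(W[...,2]<.078)&(d>0)
        if m.sum():print('   tail',m.sum(),W[m].mean(0).round(3),W[m].min(0).round(3),W[m].max(0).round(3))
E
python3 - <<'E'
import cv2,numpy as np
a=[np.load(f'pics/{n}.npz')['p'][:,:,::-1] for n in('scene','side')]
cv2.imwrite('pics/b.png',np.hstack([cv2.resize(a[0][165:275,150:250],(400,440)),cv2.resize(a[1][220:320,210:310],(400,440))]))
E
```

```text
['finger_overhang']
['PlanningError', 'calibration', 'finger_overhang', 'get_obs', 'hand_in', 'read_camera']
scene blue black 151 [0.51  0.126 0.12 ] [0.507 0.118 0.096] [0.519 0.132 0.14 ]
  px 198 205 204 225 top ray z.137 [0.514 0.124 0.137] mid ray .12 [0.513 0.125 0.118]
   tail 127 [0.494 0.119 0.045] [0.474 0.105 0.035] [0.544 0.134 0.068]
scene yel black 127 [ 0.527 -0.124  0.12 ] [ 0.523 -0.132  0.097] [ 0.538 -0.117  0.139]
  px 309 316 177 196 top ray z.137 [ 0.529 -0.124  0.137] mid ray .12 [ 0.53  -0.126  0.118]
   tail 120 [ 0.442 -0.13   0.045] [ 0.42  -0.141  0.035] [ 0.5   -0.121  0.069]
side blue black 140 [0.514 0.132 0.119] [0.508 0.122 0.096] [0.52  0.136 0.139]
  px 264 270 227 247 top ray z.137 [0.514 0.13  0.137] mid ray .12 [0.514 0.13  0.118]
   tail 85 [0.492 0.121 0.044] [0.475 0.109 0.036] [0.509 0.133 0.049]
side yel black 83 [ 0.531 -0.12   0.12 ] [ 0.525 -0.129  0.095] [ 0.538 -0.116  0.138]
  px 264 269 166 182 top ray z.137 [ 0.53  -0.117  0.137] mid ray .12 [ 0.531 -0.124  0.118]
   tail 53 [ 0.439 -0.128  0.043] [ 0.422 -0.137  0.038] [ 0.456 -0.121  0.047]
```

View pics/b.png

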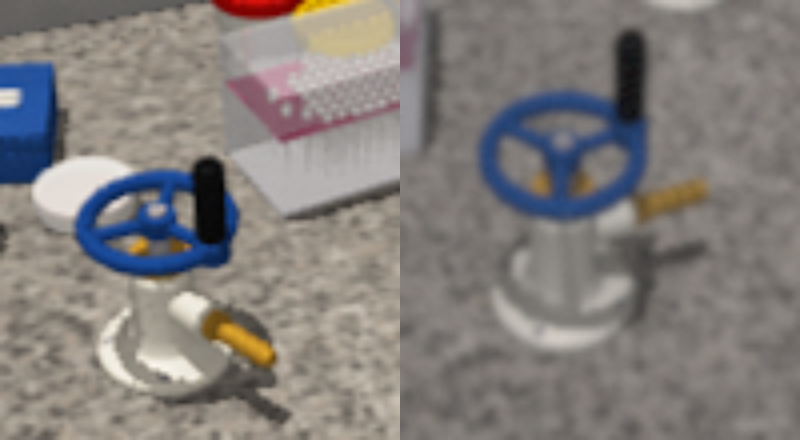

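The grip is at about (0.514, 0.128) and the hub at (0.541, 0.151), so the radius is 35.5 mm, which matches. The grip stands at about 220° and the tail at about 213°, so the stop is at about 33° and about 533° remain. First I square the tool to the world axes and fly above the grip.

>>> drive_tool([
  {"wz": 8, "claw": 0.05},
  {"wz": 8},
  {"wz": 7.7},
  {"dx": 0.03, "dy": -0.05},
  {"dx": 0.03, "dy": -0.05},
  {"dx": 0.03, "dy": -0.05},
  {"dx": 0.03, "dy": -0.05},
  {"dx": 0.03, "dy": -0.05},
  {"dx": 0.01, "dy": -0.055},
  {"dx": 0.01, "dy": -0.055},
  {"dx": 0.01, "dy": -0.055},
  {"dx": 0.01, "dy": -0.055},
  {"dx": 0.01, "dy": -0.055},
  {"dx": 0.01, "dy": -0.055},
  {"dx": 0.01, "dy": -0.055},
  {"dx": 0.01, "dy": -0.055},
  {"dx": 0.01, "dy": -0.056},
  {},
  {},
])

```text
schema error: expected keys claw, dx, dy, dz, wx, wy, wz
```

```bash
cat >> h.py <<'E'
from scipy.spatial.transform import Rotation as Ro
def wcloud():
    o=get_obs();p,d=read_camera('wrist');c=calibration('wrist');K=c['intrinsics'];M=np.array(c['mount'])
    v,u=np.mgrid[:384,:512]
    X=np.stack([(u-K[0,2])/K[0,0]*d,(v-K[1,2])/K[1,1]*d,d],-1)@M[:3,:3].T+M[:3,3]
    R=Ro.from_quat(np.roll(o['tool_rot'],-1)).as_matrix()
    return o,p,d,X@R.T+o['eef_pos']
E
python3 - <<'E'
from h import *
print(finger_overhang)
o,p,d,W=wcloud()
print(o['t'],o['eef_pos'].round(4),o['tool_rot'].round(3),o['contact_force'].round(2),o['q'].round(2),o['gripper_width'])
h=cv2.cvtColor(p,cv2.COLOR_RGB2HSV)
r=np.hypot(W[...,0]-.54,W[...,1]-.15)
z=W[...,2]
m=(h[...,2]<70)&(r<.065)&(z>.13)&(z<.15)&(d>0)
print('grip top',m.sum(),W[m].mean(0).round(4),W[m].min(0).round(3),W[m].max(0).round(3))
b=cv2.inRange(h,(95,120,50),(130,255,255))>0
m=b&(r<.07)&(z>.075)&(z<.105)
pts=W[m][:,:2].astype(np.float32);(c,R)=cv2.minEnclosingCircle(pts);print('rim',m.sum(),c,R)
cv2.imwrite('pics/c.png',p[:,:,::-1])
E
```

```text
0.025
0.1 [ 0.2706 -0.6179  0.2554] [-0.001  0.979  0.205 -0.   ] [ 0.45 -0.45 -0.8 ] [ 1.05  0.48  0.02  1.56 -0.01  1.11 -0.08] 1.0008422982312055<stdin>:9: RuntimeWarning: Mean of empty slice.
  ret = um.true_divide(
Traceback (most recent call last):
ValueError: zero-size array to reduction operation minimum which has no identity
```

The rows need all their keys, so I'm resending the move in full.

>>> drive_tool([
  {"claw": 0.05, "dx": 0, "dy": 0, "dz": 0, "wx": 0, "wy": 0, "wz": 8},
  {"claw": 0.05, "dx": 0, "dy": 0, "dz": 0, "wx": 0, "wy": 0, "wz": 8},
  {"claw": 0.05, "dx": 0, "dy": 0, "dz": 0, "wx": 0, "wy": 0, "wz": 7.7},
  {"claw": 0.05, "dx": 0.03, "dy": -0.05, "dz": 0, "wx": 0, "wy": 0, "wz": 0},
  {"claw": 0.05, "dx": 0.03, "dy": -0.05, "dz": 0, "wx": 0, "wy": 0, "wz": 0},
  {"claw": 0.05, "dx": 0.03, "dy": -0.05, "dz": 0, "wx": 0, "wy": 0, "wz": 0},
  {"claw": 0.05, "dx": 0.03, "dy": -0.05, "dz": 0, "wx": 0, "wy": 0, "wz": 0},
  {"claw": 0.05, "dx": 0.03, "dy": -0.05, "dz": 0, "wx": 0, "wy": 0, "wz": 0},
  {"claw": 0.05, "dx": 0.01, "dy": -0.055, "dz": 0, "wx": 0, "wy": 0, "wz": 0},
  {"claw": 0.05, "dx": 0.01, "dy": -0.055, "dz": 0, "wx": 0, "wy": 0, "wz": 0},
  {"claw": 0.05, "dx": 0.01, "dy": -0.055, "dz": 0, "wx": 0, "wy": 0, "wz": 0},
  {"claw": 0.05, "dx": 0.01, "dy": -0.055, "dz": 0, "wx": 0, "wy": 0, "wz": 0},
  {"claw": 0.05, "dx": 0.01, "dy": -0.055, "dz": 0, "wx": 0, "wy": 0, "wz": 0},
  {"claw": 0.05, "dx": 0.01, "dy": -0.055, "dz": 0, "wx": 0, "wy": 0, "wz": 0},
  {"claw": 0.05, "dx": 0.01, "dy": -0.055, "dz": 0, "wx": 0, "wy": 0, "wz": 0},
  {"claw": 0.05, "dx": 0.01, "dy": -0.055, "dz": 0, "wx": 0, "wy": 0, "wz": 0},
  {"claw": 0.05, "dx": 0.01, "dy": -0.056, "dz": 0, "wx": 0, "wy": 0, "wz": 0},
  {"claw": 0.05, "dx": 0, "dy": 0, "dz": 0, "wx": 0, "wy": 0, "wz": 0},
  {"claw": 0.05, "dx": 0, "dy": 0, "dz": 0, "wx": 0, "wy": 0, "wz": 0},
])

```text
t: 2.52
eef_pos: [0.5112, 0.1269, 0.2559]
tool_rot: [0.0, 1.0, -0.0, -0.0]
contact_force: [0.7, 0.5, -0.3]
gripper_width: 0.586
grasp_force: 0.0
```

```bash
cat > look.py <<'E'
from h import *
import sys
o,p,d,W=wcloud()
cv2.imwrite(sys.argv[1],p[:,:,::-1])
print(o['t'],o['eef_pos'].round(4),o['tool_rot'].round(3),o['contact_force'].round(2),o['q'].round(2),o['gripper_width'])
h=cv2.cvtColor(p,cv2.COLOR_RGB2HSV)
r=np.hypot(W[...,0]-.54,W[...,1]-.15)
z=W[...,2]
m=(h[...,2]<70)&(r<.065)&(z>.13)&(z<.15)&(d>0)
print('grip top',m.sum(),W[m].mean(0).round(4) if m.any() else '')
b=cv2.inRange(h,(95,120,50),(130,255,255))>0
m=b&(r<.07)&(z>.075)&(z<.105)
pts=W[m][:,:2].astype(np.float32);(c,R)=cv2.minEnclosingCircle(pts);print('rim',m.sum(),c,R)
E
python3 look.py pics/c.png
```

```text
2.525 [0.5112 0.1269 0.2559] [ 0.  1. -0. -0.] [ 0.69  0.49 -0.34] [-0.09  0.25 -0.32  1.89  0.09  1.01 -2.02] 0.5856192896006
grip top 237 [0.5163 0.1244 0.1366]
rim 2473 (0.5448706150054932, 0.1430167853832245) 0.041203174740076065
```

View pics/c.png

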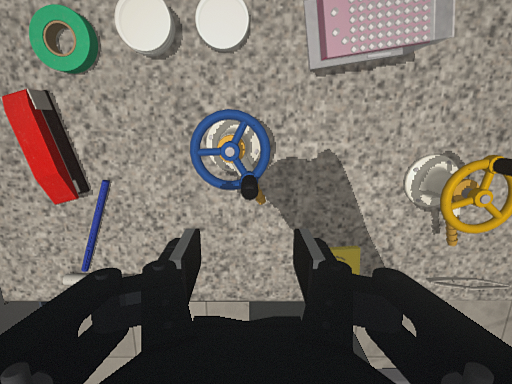

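The close view shows the blue wheel centred at (230,150), the grip top at (250,187) and the tail peeking out at (262,199). The wrist measurement puts the hub at (0.544,0.144) with a 41 mm rim, and the grip at (0.515,0.126). I descend and grip.

>>> drive_tool([
  {"claw": 0.05, "dx": 0.004, "dy": 0.001, "dz": 0.04, "wx": 0, "wy": 0, "wz": 0},
  {"claw": 0.05, "dx": 0, "dy": 0, "dz": 0.04, "wx": 0, "wy": 0, "wz": 0},
  {"claw": 0.05, "dx": 0, "dy": 0, "dz": 0.03, "wx": 0, "wy": 0, "wz": 0},
  {"claw": 0.05, "dx": 0, "dy": 0, "dz": 0.02, "wx": 0, "wy": 0, "wz": 0},
  {"claw": 0.05, "dx": 0, "dy": 0, "dz": 0, "wx": 0, "wy": 0, "wz": 0},
  {"claw": 0.05, "dx": 0, "dy": 0, "dz": 0, "wx": 0, "wy": 0, "wz": 0},
  {"claw": 0.02, "dx": 0, "dy": 0, "dz": 0, "wx": 0, "wy": 0, "wz": 0},
  {"claw": 0.02, "dx": 0, "dy": 0, "dz": 0, "wx": 0, "wy": 0, "wz": 0},
  {"claw": 0.008, "dx": 0, "dy": 0, "dz": 0, "wx": 0, "wy": 0, "wz": 0},
  {"claw": 0.008, "dx": 0, "dy": 0, "dz": 0, "wx": 0, "wy": 0, "wz": 0},
  {"claw": 0.008, "dx": 0, "dy": 0, "dz": 0, "wx": 0, "wy": 0, "wz": 0},
  {"claw": 0.008, "dx": 0, "dy": 0, "dz": 0, "wx": 0, "wy": 0, "wz": 0},
], newtons=30)

```text
t: 4.08
eef_pos: [0.5157, 0.1263, 0.127]
tool_rot: [0.0, 1.0, -0.001, 0.0]
contact_force: [-0.7, -0.7, 6.0]
gripper_width: 0.178
grasp_force: 30.6
```

```bash
python3 look.py pics/d.png
```

```text
4.075 [0.5157 0.1263 0.127 ] [ 0.     1.    -0.001  0.   ] [-0.67 -0.69  5.99] [-0.12  0.43 -0.29  2.    0.18  0.74 -2.09] 0.17801878370128332
grip top 2806 [0.5203 0.1258 0.1411]
rim 7786 (0.545687198638916, 0.1436159759759903) 0.04060326889157295
```

View pics/d.png

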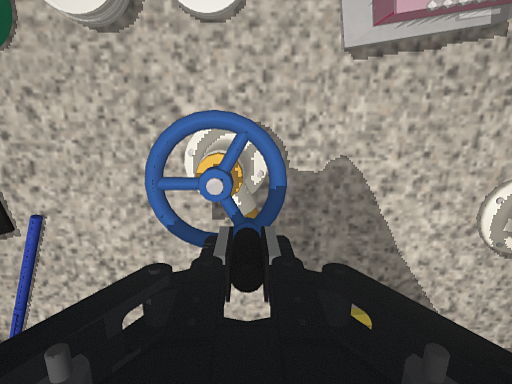

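The pads hold the sleeve: the opening is 15.2 mm and the grip 30 N. The hub appears at (215,186) in the image, which gives (0.545,0.1436). I tabulate the chord steps round the circle, starting from 209°.

```bash
python3 -c "
import numpy as np
a=np.radians(209+15*np.arange(25));x=36*np.diff(np.cos(a));y=-36*np.diff(np.sin(a))
for i in range(24):print(int(209+15*(i+1))%360,x[i].round(1),y[i].round(1),end=' | ')"
```

```text
224 5.6 7.6 | 239 7.4 5.9 | 254 8.6 3.7 | 269 9.3 1.4 | 284 9.3 -1.1 | 299 8.7 -3.4 | 314 7.6 -5.6 | 329 5.9 -7.4 | 344 3.7 -8.6 | 359 1.4 -9.3 | 14 -1.1 -9.3 | 29 -3.4 -8.7 | 44 -5.6 -7.6 | 59 -7.4 -5.9 | 74 -8.6 -3.7 | 89 -9.3 -1.4 | 104 -9.3 1.1 | 119 -8.7 3.4 | 134 -7.6 5.6 | 149 -5.9 7.4 | 164 -3.7 8.6 | 179 -1.4 9.3 | 194 1.1 9.3 | 209 3.4 8.7 |
```

>>> drive_tool([
  {"claw": 0.008, "dx": 0.0056, "dy": 0.0076, "dz": 0, "wx": 0, "wy": 0, "wz": 0},
  {"claw": 0.008, "dx": 0.0074, "dy": 0.0059, "dz": 0, "wx": 0, "wy": 0, "wz": 0},
  {"claw": 0.008, "dx": 0.0086, "dy": 0.0037, "dz": 0, "wx": 0, "wy": 0, "wz": 0},
  {"claw": 0.008, "dx": 0.0093, "dy": 0.0014, "dz": 0, "wx": 0, "wy": 0, "wz": 0},
  {"claw": 0.008, "dx": 0.0093, "dy": -0.0011, "dz": 0, "wx": 0, "wy": 0, "wz": 0},
  {"claw": 0.008, "dx": 0.0087, "dy": -0.0034, "dz": 0, "wx": 0, "wy": 0, "wz": 0},
  {"claw": 0.008, "dx": 0.0076, "dy": -0.0056, "dz": 0, "wx": 0, "wy": 0, "wz": 0},
])

```text
t: 5.0
eef_pos: [0.5722, 0.1183, 0.127]
tool_rot: [-0.0, 1.0, -0.001, 0.0]
contact_force: [-4.0, 0.0, 6.8]
gripper_width: 0.181
grasp_force: 30.8
```

```bash
python3 look.py pics/e.png
```

```text
5.0 [0.5722 0.1183 0.127 ] [-0.     1.    -0.001  0.   ] [-3.96  0.03  6.82] [-0.1   0.5  -0.27  1.87  0.18  0.8  -2.04] 0.1807385521612076
grip top 2490 [0.5758 0.1209 0.1403]
rim 2814 (0.5502799153327942, 0.1424521952867508) 0.04159315675497055
```

The wheel follows with small forces. I continue round to 209°, which completes one full turn.

>>> drive_tool([
  {"claw": 0.008, "dx": 0.0059, "dy": -0.0074, "dz": 0, "wx": 0, "wy": 0, "wz": 0},
  {"claw": 0.008, "dx": 0.0037, "dy": -0.0086, "dz": 0, "wx": 0, "wy": 0, "wz": 0},
  {"claw": 0.008, "dx": 0.0014, "dy": -0.0093, "dz": 0, "wx": 0, "wy": 0, "wz": 0},
  {"claw": 0.008, "dx": -0.0011, "dy": -0.0093, "dz": 0, "wx": 0, "wy": 0, "wz": 0},
  {"claw": 0.008, "dx": -0.0034, "dy": -0.0087, "dz": 0, "wx": 0, "wy": 0, "wz": 0},
  {"claw": 0.008, "dx": -0.0056, "dy": -0.0076, "dz": 0, "wx": 0, "wy": 0, "wz": 0},
  {"claw": 0.008, "dx": -0.0074, "dy": -0.0059, "dz": 0, "wx": 0, "wy": 0, "wz": 0},
  {"claw": 0.008, "dx": -0.0086, "dy": -0.0037, "dz": 0, "wx": 0, "wy": 0, "wz": 0},
  {"claw": 0.008, "dx": -0.0093, "dy": -0.0014, "dz": 0, "wx": 0, "wy": 0, "wz": 0},
  {"claw": 0.008, "dx": -0.0093, "dy": 0.0011, "dz": 0, "wx": 0, "wy": 0, "wz": 0},
  {"claw": 0.008, "dx": -0.0087, "dy": 0.0034, "dz": 0, "wx": 0, "wy": 0, "wz": 0},
])

```text
t: 6.42
eef_pos: [0.5302, 0.1761, 0.127]
tool_rot: [-0.001, 1.0, -0.0, 0.001]
contact_force: [3.7, -1.1, 5.4]
gripper_width: 0.18
grasp_force: 30.6
```

>>> drive_tool([
  {"claw": 0.008, "dx": -0.0076, "dy": 0.0056, "dz": 0, "wx": 0, "wy": 0, "wz": 0},
  {"claw": 0.008, "dx": -0.0059, "dy": 0.0074, "dz": 0, "wx": 0, "wy": 0, "wz": 0},
  {"claw": 0.008, "dx": -0.0037, "dy": 0.0086, "dz": 0, "wx": 0, "wy": 0, "wz": 0},
  {"claw": 0.008, "dx": -0.0014, "dy": 0.0093, "dz": 0, "wx": 0, "wy": 0, "wz": 0},
  {"claw": 0.008, "dx": 0.0011, "dy": 0.0093, "dz": 0, "wx": 0, "wy": 0, "wz": 0},
  {"claw": 0.008, "dx": 0.0034, "dy": 0.0087, "dz": 0, "wx": 0, "wy": 0, "wz": 0},
  {"claw": 0.008, "dx": 0, "dy": 0, "dz": 0, "wx": 0, "wy": 0, "wz": 0},
])

```text
t: 7.3
eef_pos: [0.5157, 0.1261, 0.127]
tool_rot: [-0.0, 1.0, -0.001, 0.0]
contact_force: [0.3, -2.0, 9.3]
gripper_width: 0.177
grasp_force: 31.0
```

```bash
python3 look.py pics/f.png
```

```text
7.3 [0.5157 0.1261 0.127 ] [-0.     1.    -0.001  0.   ] [ 0.29 -2.03  9.33] [-0.13  0.42 -0.29  2.    0.17  0.74 -2.09] 0.17690192638133134
grip top 2828 [0.5204 0.1255 0.1412]
rim 7773 (0.5454438328742981, 0.1435331106185913) 0.04084537550806999
```

View pics/f.png

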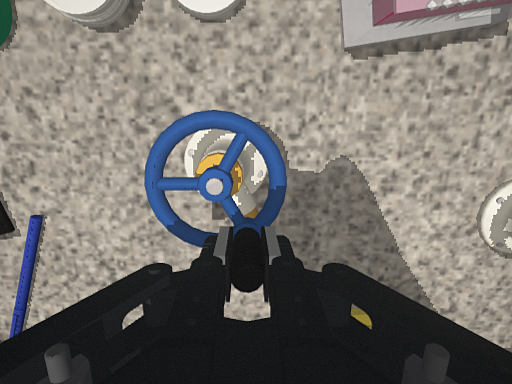

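After one full turn the wheel is back in its starting pose with the grip still held. I go on to 344°, then in small steps to feel for the stop.

>>> drive_tool([
  {"claw": 0.008, "dx": 0.0056, "dy": 0.0076, "dz": 0, "wx": 0, "wy": 0, "wz": 0},
  {"claw": 0.008, "dx": 0.0074, "dy": 0.0059, "dz": 0, "wx": 0, "wy": 0, "wz": 0},
  {"claw": 0.008, "dx": 0.0086, "dy": 0.0037, "dz": 0, "wx": 0, "wy": 0, "wz": 0},
  {"claw": 0.008, "dx": 0.0093, "dy": 0.0014, "dz": 0, "wx": 0, "wy": 0, "wz": 0},
  {"claw": 0.008, "dx": 0.0093, "dy": -0.0011, "dz": 0, "wx": 0, "wy": 0, "wz": 0},
  {"claw": 0.008, "dx": 0.0087, "dy": -0.0034, "dz": 0, "wx": 0, "wy": 0, "wz": 0},
  {"claw": 0.008, "dx": 0.0076, "dy": -0.0056, "dz": 0, "wx": 0, "wy": 0, "wz": 0},
  {"claw": 0.008, "dx": 0.0059, "dy": -0.0074, "dz": 0, "wx": 0, "wy": 0, "wz": 0},
  {"claw": 0.008, "dx": 0.0037, "dy": -0.0086, "dz": 0, "wx": 0, "wy": 0, "wz": 0},
  {"claw": 0.008, "dx": 0.0014, "dy": -0.0093, "dz": 0, "wx": 0, "wy": 0, "wz": 0},
])

```text
t: 8.6
eef_pos: [0.583, 0.143, 0.127]
tool_rot: [0.0, 1.0, -0.001, 0.0]
contact_force: [-2.4, -2.3, 9.3]
gripper_width: 0.172
grasp_force: 31.1
```

>>> drive_tool([
  {"claw": 0.008, "dx": 0.0001, "dy": -0.0031, "dz": 0, "wx": 0, "wy": 0, "wz": 0},
  {"claw": 0.008, "dx": -0.0003, "dy": -0.0031, "dz": 0, "wx": 0, "wy": 0, "wz": 0},
  {"claw": 0.008, "dx": -0.0006, "dy": -0.0031, "dz": 0, "wx": 0, "wy": 0, "wz": 0},
])

```text
t: 8.98
eef_pos: [0.5821, 0.1523, 0.127]
tool_rot: [0.0, 1.0, -0.001, 0.0]
contact_force: [0.0, -2.3, 9.6]
gripper_width: 0.178
grasp_force: 31.0
```

>>> drive_tool([
  {"claw": 0.008, "dx": -0.0009, "dy": -0.003, "dz": 0, "wx": 0, "wy": 0, "wz": 0},
])

```text
t: 9.1
eef_pos: [0.5813, 0.1552, 0.127]
tool_rot: [0.0, 1.0, -0.001, 0.0]
contact_force: [0.0, -2.3, 8.7]
gripper_width: 0.176
grasp_force: 31.0
```

>>> drive_tool([
  {"claw": 0.008, "dx": -0.0011, "dy": -0.0029, "dz": 0, "wx": 0, "wy": 0, "wz": 0},
])

```text
t: 9.22
eef_pos: [0.5802, 0.1581, 0.127]
tool_rot: [0.0, 1.0, -0.001, 0.0]
contact_force: [0.8, -2.5, 8.7]
gripper_width: 0.177
grasp_force: 31.0
```

Now at about 24°. I continue in 5° steps, watching the force.

>>> drive_tool([
  {"claw": 0.008, "dx": -0.0014, "dy": -0.0028, "dz": 0, "wx": 0, "wy": 0, "wz": 0},
])

```text
t: 9.35
eef_pos: [0.5789, 0.1608, 0.127]
tool_rot: [0.0, 1.0, -0.001, 0.0]
contact_force: [1.3, -2.0, 8.5]
gripper_width: 0.173
grasp_force: 30.9
```

>>> drive_tool([
  {"claw": 0.008, "dx": -0.0016, "dy": -0.0027, "dz": 0, "wx": 0, "wy": 0, "wz": 0},
])

```text
t: 9.48
eef_pos: [0.5786, 0.1614, 0.127]
tool_rot: [0.001, 1.0, -0.001, 0.001]
contact_force: [5.2, -10.0, 6.2]
gripper_width: 0.176
grasp_force: 30.8
```

>>> drive_tool([
  {"claw": 0.008, "dx": -0.0018, "dy": -0.0025, "dz": 0, "wx": 0, "wy": 0, "wz": 0},
])

```text
t: 9.6
eef_pos: [0.5783, 0.1615, 0.1271]
tool_rot: [0.002, 1.0, -0.002, 0.003]
contact_force: [9.2, -13.5, 4.8]
gripper_width: 0.178
grasp_force: 30.7
```

The stop is felt: the tool halts at (0.5785, 0.1614), about 29°, and the force climbs to 16 N. Now I back off 90° clockwise to 299°, where the TCP should be at about (0.5646, 0.1123).

>>> drive_tool([
  {"claw": 0.008, "dx": 0.0034, "dy": 0.0052, "dz": 0, "wx": 0, "wy": 0, "wz": 0},
  {"claw": 0.008, "dx": 0.0034, "dy": 0.0087, "dz": 0, "wx": 0, "wy": 0, "wz": 0},
  {"claw": 0.008, "dx": 0.0011, "dy": 0.0093, "dz": 0, "wx": 0, "wy": 0, "wz": 0},
  {"claw": 0.008, "dx": -0.0014, "dy": 0.0093, "dz": 0, "wx": 0, "wy": 0, "wz": 0},
  {"claw": 0.008, "dx": -0.0037, "dy": 0.0086, "dz": 0, "wx": 0, "wy": 0, "wz": 0},
  {"claw": 0.008, "dx": -0.0059, "dy": 0.0074, "dz": 0, "wx": 0, "wy": 0, "wz": 0},
  {"claw": 0.008, "dx": -0.0076, "dy": 0.0056, "dz": 0, "wx": 0, "wy": 0, "wz": 0},
  {"claw": 0.008, "dx": 0, "dy": 0, "dz": 0, "wx": 0, "wy": 0, "wz": 0},
])

```text
t: 10.6
eef_pos: [0.5641, 0.1124, 0.1269]
tool_rot: [-0.0, 1.0, -0.001, 0.0]
contact_force: [-2.1, -0.7, 10.1]
gripper_width: 0.178
grasp_force: 31.1
```

The tool is on target. I release, lift straight up and look.

>>> drive_tool([
  {"claw": 0.022, "dx": 0, "dy": 0, "dz": 0, "wx": 0, "wy": 0, "wz": 0},
  {"claw": 0.03, "dx": 0, "dy": 0, "dz": 0, "wx": 0, "wy": 0, "wz": 0},
  {"claw": 0.045, "dx": 0, "dy": 0, "dz": 0, "wx": 0, "wy": 0, "wz": 0},
  {"claw": 0.045, "dx": 0, "dy": 0, "dz": 0, "wx": 0, "wy": 0, "wz": 0},
  {"claw": 0.045, "dx": 0, "dy": 0, "dz": -0.01, "wx": 0, "wy": 0, "wz": 0},
  {"claw": 0.045, "dx": 0, "dy": 0, "dz": -0.02, "wx": 0, "wy": 0, "wz": 0},
  {"claw": 0.045, "dx": 0, "dy": 0, "dz": -0.03, "wx": 0, "wy": 0, "wz": 0},
  {"claw": 0.045, "dx": 0, "dy": 0, "dz": -0.04, "wx": 0, "wy": 0, "wz": 0},
  {"claw": 0.045, "dx": -0.03, "dy": 0, "dz": -0.03, "wx": 0, "wy": 0, "wz": 0},
  {"claw": 0.045, "dx": -0.025, "dy": 0, "dz": 0, "wx": 0, "wy": 0, "wz": 0},
  {"claw": 0.045, "dx": 0, "dy": 0, "dz": 0, "wx": 0, "wy": 0, "wz": 0},
  {"claw": 0.045, "dx": 0, "dy": 0, "dz": 0, "wx": 0, "wy": 0, "wz": 0},
])

```text
t: 12.1
eef_pos: [0.5103, 0.1123, 0.2567]
tool_rot: [-0.0, 1.0, -0.001, 0.0]
contact_force: [0.3, 1.0, -0.0]
gripper_width: 0.523
grasp_force: 0.0
```

```bash
python3 look.py pics/g.png
```

```text
12.1 [0.5103 0.1123 0.2567] [-0.     1.    -0.001  0.   ] [ 0.26  1.04 -0.01] [-0.07  0.25 -0.32  1.9   0.09  1.01 -1.99] 0.5229412278103857
grip top 258 [0.5629 0.112  0.1368]
rim 2430 (0.5478291511535645, 0.1419227570295334) 0.04208914935588837
```

View pics/g.png

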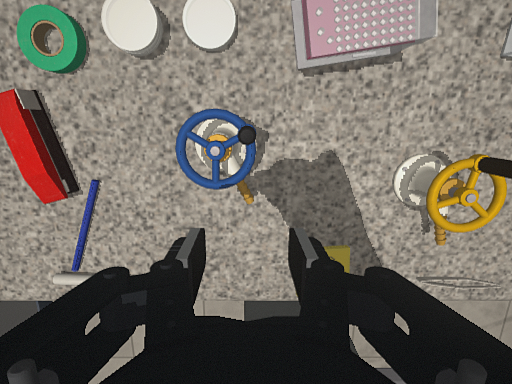

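The gripper is clear and the blue grip, at (247,134), stands square to the tail, at (248,190). It measures about -61°, a quarter turn back from the stop at 29°. The yellow wheel is undisturbed.

```bash
python3 -c "
from station import *
print(hand_in())"
```

```text
the job is handed in; nothing more can be done
None
```

The job is handed in: I cranked the blue outlet anticlockwise about one and a half turns to its felt stop, backed it off a quarter turn clockwise, and let it go; the yellow outlet was not touched, and it took 12 s of the 51 s allowed.

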